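# Scoop two glass colour bars from under a low shelf and tip them into the pick-up tray

### The job

Two round glass bars have rolled under the low slatted shelf on the glassblower's bench. Using the long-handled scoop, not the fingers, reach in under the shelf without striking it, push the bars against the stop rail at the back, which has to be felt, and gather both in the pan together, then carry them out in the pan and tip them from low down into the flat steel tray. Lay the empty scoop down flat on the bench, and leave the jars and the wooden block where they are.

Things in the scene. Friction and masses are not known exactly. Their poses are not given: they have to be found in the camera images.
- shelf: Low slatted wooden shelf fixed to the bench: 280 (x) by 200 (y) by 18 mm, underside 105 mm above the bench, on four 18 mm square legs centred at x = +-128, y = +-88 mm. Origin on the bench under its centre, z up. The mouth to reach in by is its -y side. Two loose jars stand on top toward the back, up to 210 mm high. Touching it with over 4 N counts as a strike.
- shelf_mouth (a point): Middle of the shelf's mouth, on the bench below the shelf's front edge, 100 mm along -y from the shelf's origin; +y points inwards. A fixed stop rail along x under the shelf, 220 mm long: two 6 mm rods 7-13 and 25-31 mm above the bench, near face 135 to 165 mm in from here, not measured: feel for it. Nudged bars roll to it; pushed on (to 10 N) the lip runs under bars and rail until the pan's sides meet it. Back off 20 mm before lifting.
- bar_a_center (a point): Centre of a round glass bar, 26 mm diameter, 66 mm long, about 85 g, lying on its side; its x axis is the bar's length. It starts nearer the mouth, lying roughly along the shelf's x (within 0.2 rad). It rolls easily when pushed, but rests on slopes under about 9 degrees.
- bar_b_center (a point): Centre of the second, identical glass bar, deeper under the shelf, 45 to 75 mm behind the first.
- bar_a: The same first bar; origin on its surface, turns with it.
- bar_b: The same second bar; origin on its surface, turns with it.
- scoop: Long-handled steel scoop, wooden handle, about 320 g, standing on its pan and a foot. Origin under the pan, z up, x from handle to lip. Pan: 3 mm floor, back wall x = -45 mm (40 mm high), sides y = +-58 mm (31 mm high, 15 mm near the lip, end x = +36 mm), thin lip to x = +52 mm; room for both bars. Foot: plate 44 mm wide (y) under the handle at x = -294 mm, reaching the bench.
- scoop_grip (a point): Point to grip on the handle's centre line, 215 mm behind the scoop's origin, 47 mm above the bench; axes as the scoop. Handle: straight bar 22 mm wide (y), 24 mm high, from x = -60 to -305 mm of the scoop. Gripped here the gripper stays outside the shelf with the lip at the stop.
- scoop_lip (a point): Middle of the scoop's lip edge, 52 mm ahead of the scoop's origin, at bench level; axes as the scoop.
- tray: Fixed flat open steel tray, 180 by 180 mm, walls 30 mm high and 5 mm thick, floor 5 mm thick with four low 4 mm ribs along x that keep bars from rolling. Origin under its centre on the bench.
- jar1: Lidded glass jar, 64 mm diameter, 85 mm high, on top of the shelf; leave it. Origin under its base.
- jar2: Lidded glass jar, 60 mm diameter, 75 mm high, on top of the shelf; leave it. Origin under its base.
- block: Dark wooden shaping block 100 by 70 by 45 mm with a short handle along +x (90 mm long), lying on the bench; leave it. Origin under the block's centre.

How it is judged:
By the outcome, as a careful person would: the job done as asked, in the order asked, and still so for the second after the job is handed in, with the robot touching nothing.
It also fails if it takes over 72 s, if anything falls off the work surface, if the arm or the gripper's body presses on something with over 40 N, if the wrist force passes 120 N, or if a joint passes its speed limit or range.

### The arm

A 6-joint arm with a two-finger parallel gripper is mounted at the origin on the work surface. World frame = base frame: x ahead of the robot, y to its left, z up, the work surface at z = 0. Lengths are in m, angles in rad, forces in N, time in s.
With the tool pointing down it reaches from about 0.35 to 0.85 m from the base axis. Payload 8.1 kg.
Tool frame: the origin (TCP) lies at the very end of the fingers, on their centre line; the grasp point (between the pads) lies 19 mm behind it; z points along the fingers, y is the direction in which the jaws open and shut (so a half turn about z gives the same grasp; the last joint's range is limited). The gripper opens to 93 mm and grips with 3 to 60 N. Pads are 15 mm wide; open, the fingers measure 128 mm over their backs; the gripper's body (75 mm by 188 mm) begins 65 mm behind the grasp point.
Start: joints at [1.039, 0.13, 1.488, -0, 1.523, -0.085], TCP at [0.259, 0.541, 0.219] pointing down, gripper open.
Joint ranges: [-2.96, 2.96], [-0.89, 2.26], [0.02, 2.5], [-1.34, 4.48], [0, 2.73], [-2.66, 2.66]. Speed limits (rad/s): [2.39, 2.39, 2.79, 3.14, 3.14, 3.14].

### API

Orientations are given as a rotation vector (axis times angle).
In Python, from plant import * gives the robot as it stands.
- The arm moves only by the tool apply_moves, never from a script. Its argument "commands" is one flat list of numbers, 7 for each row, row after row: the shift along the world's x, y, z in cm, then the turn, a rotation vector about the world's x, y, z in rad, then the finger opening in cm, from 0 to 9.3. A call has 1 to 8 rows; each row shifts and turns the pose as measured when the row begins; what a row does not reach is not made up. A row lasts 1/8 s, in which the tool goes at most 62.5 mm and 10.7 degrees, less where a joint would pass 70% of its speed; a pose out of reach is approached as far as the arm can. A call with a gripper value outside its range is refused whole. The fingers move at their own pace and stop on an object; "squeeze" is the grip in N (left out, the last holds). Time passes only in rows, so rows that do not move let the fingers close. It gives the time, the measured TCP pose, the force and the opening at its end, in the units of the state.
- read_state(): the state, without advancing time (a new reading comes with each control period).
- read_camera(name): name is "side" or "top" or "wrist"; returns (picture, depth): 420x560x3 uint8, blue, green, red; 420x560 float32, m along the optical axis (not along the pixel's ray), 0 where there is no reading.
- camera_model(name): a dict with "intrinsics" (3x3 intrinsics, pixels), "R" (3x3) and "t" (3): a world point X has camera coordinates R X + t. Camera axes: x right, y down, z forward; pixel columns grow to the right and rows downward; lengths in m; the calibration is good to about 2 mm. A picture is of the moment at which its call begins: read the wrist's pose just before it. camera_model takes no time and is no camera call; for the wrist camera it gives the pose at the moment of the call.
- close_job(): hands the job in, once; it reports no verdict.
Trained networks look in the newest picture that a camera, given by its name, has taken for a name from the list of things; names that differ only in an ending like _2 or _b are one class to them, and where a whole thing is asked for, a point or a joint stands for the part that bears it (a point fixed in the world has none). Each returns a list of dicts, best first, with "conf" (0 to 1); they miss things now and then, are a little off and sometimes report something else, mostly with a low value. They report only what shows in the picture. A call takes as long as a camera call.
- find_in(query, camera): "point" ([x, y, z] in m, in the coordinates of the camera as it stood for that picture, good to about 4 mm: the middle of the surface that is visible of it).
- cut_out(query, camera): "mask" (420x560 bool, what is visible of it).
- spot_point(query, camera): "point" ([x, y, z] in m, in the coordinates of the camera as it stood for that picture, good to about 4 mm: a listed point, or the origin of a listed thing).
The state is a dict: "t": time; "q": joint angles; "dq": joint speeds; "joint_torque": joint torques, N m; "tool_pos": TCP position; "orientation": TCP orientation; "force": force on the tool from outside, world axes, zero at the start; "wrist_torque": the same for the moment, N m; "opening": finger opening in m.
Only numpy, scipy, OpenCV 4.12 (cv2) and the standard library are available. Lean on these libraries where they do the work, as an engineer would, in place of code of your own. Each camera call takes 0.05 s, during which the arm holds its last target. There are 200 camera calls.

## Working session

There is one attempt and no reset: what is moved stays moved. The work goes in short steps, Python scripts to look and compute and a tool call to move; the robot and the scene stay as the last step left them, time stands still between calls to the robot, and variables do not carry over. Pictures are saved under pics/ and viewed, about 8 in all and at most 12, crops included, and the job is handed in when it is done.

Besides the shell and the picture viewer there is one more tool, called after ">>>" by a JSON object that holds its "name" and its "arguments". apply_moves: Moves the arm, as the interface text tells. Its arguments: {"type":"object","properties":{"commands":{"type":"array"},"squeeze":{"type":"number"}},"required":["commands"]}

```bash
ls; mkdir -p pics; cat > h.py <<'E'
from plant import *
import numpy as np, cv2
from scipy.spatial.transform import Rotation as R
np.set_printoptions(precision=4,suppress=True)
def w(p,m): return np.array(m["R"]).T@(np.array(p)-np.array(m["t"]))
def find(q,cam,f=None):
    m=camera_model(cam); r=(f or spot_point)(q,cam)
    return [(round(d["conf"],2),w(d["point"],m)) for d in r[:3]]
def cloud(cam,depth):
    m=camera_model(cam);K=np.array(m["intrinsics"]);v,u=np.mgrid[:420,:560]
    P=np.stack([(u-K[0,2])/K[0,0]*depth,(v-K[1,2])/K[1,1]*depth,depth],-1)
    return (P-np.array(m["t"]))@np.array(m["R"])
E
python3 - <<'E'
from h import *
ims=[]
for c in ["side","top"]:
    p,d=read_camera(c); ims.append(p); np.save(c+".npy",d);cv2.imwrite(f"pics/{c}0.png",p)
    print(c, -np.array(camera_model(c)["R"]).T@np.array(camera_model(c)["t"]))
    for q in ["shelf","shelf_mouth","bar_a_center","scoop","scoop_grip","scoop_lip","tray","jar1","block"]:
        print(q,find(q,c))
print(read_state())
E
```

```text
pics
side [ 0.6168 -0.6886  0.7865]
shelf [(0.95, array([ 0.5398,  0.3323, -0.0038]))]
shelf_mouth []
bar_a_center [(0.58, array([0.5371, 0.2723, 0.0116]))]
scoop [(0.88, array([ 0.6789, -0.0124, -0.0038]))]
scoop_grip [(0.7, array([ 0.464 , -0.0373,  0.0459]))]
scoop_lip [(0.96, array([ 0.7289, -0.0111, -0.002 ])), (0.52, array([ 0.536 ,  0.2707, -0.0036]))]
tray [(0.62, array([ 0.571 , -0.3373, -0.0011]))]
jar1 [(0.92, array([0.6138, 0.3712, 0.122 ])), (0.65, array([0.4668, 0.3815, 0.1222])), (0.27, array([ 0.6816, -0.0126, -0.0047]))]
block [(0.79, array([ 0.2776, -0.3876, -0.002 ]))]
top [0.2536 0.0143 1.4268]
shelf [(0.9, array([0.5419, 0.3313, 0.0008]))]
shelf_mouth []
bar_a_center [(0.48, array([0.5372, 0.2699, 0.0118]))]
scoop [(0.59, array([ 0.6781, -0.0107, -0.0066]))]
scoop_grip [(0.58, array([ 0.4612, -0.0323,  0.0445])), (0.47, array([ 0.5736, -0.3401,  0.0012]))]
scoop_lip [(0.73, array([ 0.7327, -0.0018,  0.002 ]))]
tray [(0.68, array([ 0.5708, -0.3417,  0.0009])), (0.17, array([ 0.5393,  0.3345, -0.0025]))]
jar1 [(0.93, array([0.4683, 0.3792, 0.1212])), (0.89, array([0.6114, 0.3734, 0.1233])), (0.66, array([ 0.4608, -0.0325,  0.0435]))]
block [(0.89, array([ 0.2757, -0.387 , -0.0014]))]
{'t': 1.0, 'q': array([ 1.0386,  0.1304,  1.4882, -0.    ,  1.523 , -0.0854]), 'dq': array([-0.002 ,  0.0003, -0.0007, -0.0001,  0.0008,  0.0004]), 'joint_torque': array([  0.0018, -55.9785, -49.207 ,   0.0765,   0.0229,   0.    ]), 'tool_pos': array([0.2592, 0.5411, 0.2186]), 'orientation': array([0.696 , 3.0635, 0.    ]), 'force': array([-0.2543,  0.2476, -0.3175]), 'wrist_torque': array([ 0.0119,  0.017 , -0.004 ]), 'opening': 0.09280316973694873}
```

View pics/side0.png

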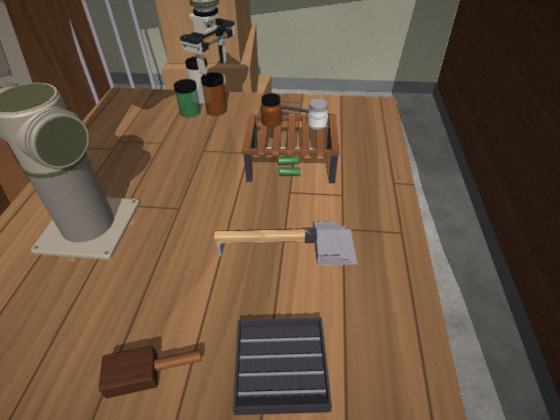

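View pics/top0.png

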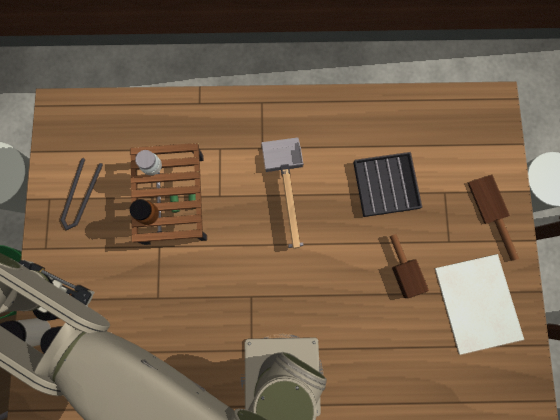

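```bash
python3 - <<'E'
from h import *
d=np.load("top.npy");ds=np.load("side.npy")
P=cloud("top",d);S=cloud("side",ds)
# shelf top orientation
for n,Q in (("top",P),("side",S)):
    m=(Q[...,2]>.115)&(Q[...,2]<.131)&(abs(Q[...,0]-.54)<.22)&(abs(Q[...,1]-.33)<.2)
    r=cv2.minAreaRect(Q[m][:,:2].astype(np.float32)*1000); print(n,"shelf",r)
    # handle top: z ~ .059
    m=(Q[...,2]>.052)&(Q[...,2]<.066)&(Q[...,0]>.35)&(Q[...,0]<.7)&(abs(Q[...,1])<.12)
    p=Q[m]; r=cv2.minAreaRect(p[:,:2].astype(np.float32)*1000); print(n,"handle",r,p.mean(0), np.median(p[:,2]))
    m=(Q[...,2]>.02)&(Q[...,2]<.035)&(abs(Q[...,0]-.57)<.13)&(abs(Q[...,1]+.34)<.13)
    print(n,"tray",cv2.minAreaRect(Q[m][:,:2].astype(np.float32)*1000))
for c in ["side","top"]:
    read_camera(c)
    for dct in cut_out("bar_a",c)[:3]:
        m=dct["mask"]&((ds if c=="side" else d)>0); Q=(S if c=="side" else P)[m]; print(c,dct["conf"],m.sum(),Q.min(0),Q.max(0),Q.mean(0))
    print(find("bar_b",c,find_in))
E
```

```text
top shelf ((538.05224609375, 330.6606140136719), (281.4323425292969, 201.82334899902344), 3.2447268962860107)
top handle ((502.32269287109375, -32.35862731933594), (258.7861328125, 25.237951278686523), 6.352855682373047) [ 0.502  -0.0332  0.0582] 0.05812342594798733
top tray ((572.291259765625, -339.82147216796875), (181.6270751953125, 182.26229858398438), 7.177462577819824)
side shelf ((538.2702026367188, 331.338134765625), (280.2882385253906, 206.67152404785156), 3.3156137466430664)
side handle ((503.33984375, -31.621728897094727), (257.2132873535156, 28.468692779541016), 6.324679851531982) [ 0.507  -0.0342  0.0567] 0.05690391755618619
side tray ((572.4989624023438, -339.24481201171875), (180.79043579101562, 182.05482482910156), 7.58027982711792)
side 0.63 185 [ 0.5066  0.2548 -0.0027] [0.5741 0.3111 0.0268] [0.5403 0.266  0.017 ]
[(0.63, array([0.5312, 0.324 , 0.019 ])), (0.5, array([0.5378, 0.2636, 0.0177])), (0.25, array([0.6159, 0.3503, 0.1729]))]
top 0.63 39 [0.5323 0.2616 0.0158] [0.5486 0.2807 0.0298] [0.54   0.2709 0.0235]
top 0.41 62 [ 0.4957  0.3073 -0.0003] [0.547  0.3402 0.1108] [0.5303 0.3264 0.0242]
[(0.4, array([0.5289, 0.3263, 0.0217])), (0.38, array([0.5439, 0.2733, 0.0236]))]
```

The side view shows both green bars under the shelf (289,159 and 289,172). The scoop lies between shelf and tray with its lip to the right (340,245), and the tray ribs run along x. The network points and the depth fits agree. Next I raise the hand and go over to the scoop.

>>> {"name": "apply_moves", "arguments": {"commands": [0,0,5,0,0,-0.17,6,1,-2,3,0,0,-0.17,6,1.4,-4.5,0,0,0,-0.17,6,1.4,-4.5,0,0,0,-0.17,6,1.4,-4.5,0,0,0,-0.17,6,1.4,-4.5,0,0,0,-0.17,6,1.4,-4.5,0,0,0,-0.17,6,1.4,-4.5,0,0,0,-0.17,6]}}

```text
t: 2.3
tool_pos: [0.3535, 0.2445, 0.3006]
orientation: [-2.502, -1.897, -0.005]
force: [0.6, 0.5, 0.7]
opening: 0.0601
```

>>> {"name": "apply_moves", "arguments": {"commands": [1.4,-4.5,0,0,0,-0.17,6,1.4,-4.5,0,0,0,-0.17,6,1.4,-4.5,0,0,0,-0.17,6,1.4,-4.5,-1,0,0,-0.17,6,1.4,-4.5,-3,0,0,-0.17,6,1.4,-4.5,-3,0,0,-0.17,6,1,-2,-2,0,0,-0.1,6,0,0,0,0,0,0,6]}}

```text
t: 3.3
tool_pos: [0.4497, -0.0582, 0.2106]
orientation: [3.13, 0.209, 0.016]
force: [0.0, 0.4, 0.0]
opening: 0.0599
```

```bash
cat >> h.py <<'E'
def st():
    s=read_state(); r=R.from_rotvec(s["orientation"]).as_matrix()
    print("t",s["t"],"tcp",s["tool_pos"],"z",r[:,2],"yang",np.degrees(np.arctan2(r[1,1],r[0,1])).round(2),"F",s["force"],"M",s["wrist_torque"],"op",round(s["opening"],4),"q",s["q"]); return s,r
E
python3 - <<'E'
from h import *
st()
p,d=read_camera("wrist");cv2.imwrite("pics/w1.png",p)
for q in ["scoop_grip","scoop","scoop_lip"]: print(q,find(q,"wrist"))
E
```

```text
t 3.3 tcp [ 0.4497 -0.0582  0.2106] z [ 0.0103 -0.0042 -0.9999] yang -82.36 F [0.0213 0.4295 0.0132] M [-0.0352  0.1872 -0.0093] op 0.0599 q [-0.2405 -0.2855  1.8974 -0.0017  1.5187  1.197 ]
scoop_grip [(0.64, array([ 0.4616, -0.0365,  0.0458]))]
scoop []
scoop_lip []
```

>>> {"name": "apply_moves", "arguments": {"commands": [1.3,2.2,0,0.004,0.01,-0.023,6,0,0,-4,0,0,0,6,0,0,-4,0,0,0,6,0,0,-4,0,0,0,6,0,0,-3,0,0,0,6,0,0,0,0,0,0,6]}}

```text
t: 4.25
tool_pos: [0.469, -0.028, 0.0691]
orientation: [3.131, 0.206, 0.033]
force: [0.3, 0.1, 0.5]
opening: 0.0599
```

```bash
python3 - <<'E'
from h import *
st()
p,d=read_camera("wrist");cv2.imwrite("pics/w1.png",p)
for q in ["scoop_grip"]: print(q,find(q,"wrist"))
E
```

```text
t 4.25 tcp [ 0.469  -0.028   0.0691] z [ 0.0212 -0.0028 -0.9998] yang -82.48 F [0.2786 0.0867 0.5444] M [-0.0145  0.1695  0.0206] op 0.0599 q [-0.1695 -0.1207  2.0223  0.0009  1.2186  1.2697]
scoop_grip [(0.64, array([ 0.4638, -0.0418,  0.0467]))]
```

View pics/w1.png

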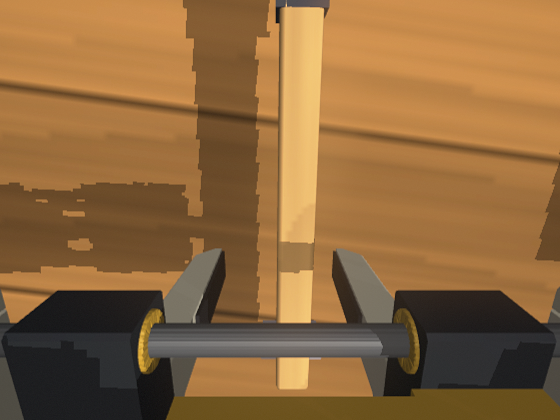

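>>> {"name": "apply_moves", "arguments": {"commands": [-0.3,-0.8,-1,0.003,0.021,-0.021,6,0,0,-2,0,0,0,5,0,0,0,0,0,0,5,0,0,0,0,0,0,5]}}

```text
t: 4.85
tool_pos: [0.4729, -0.0386, 0.0472]
orientation: [3.133, 0.169, 0.019]
force: [-0.6, -0.5, -0.4]
opening: 0.0502
```

```bash
python3 - <<'E'
from h import *
st()
E
```

```text
t 4.85 tcp [ 0.4729 -0.0386  0.0472] z [ 0.0124 -0.0029 -0.9999] yang -83.83 F [-0.6051 -0.4874 -0.3904] M [-0.0115  0.1773  0.0007] op 0.0502 q [-0.1891 -0.0664  2.0157 -0.0005  1.1796  1.2741]
```

>>> {"name": "apply_moves", "arguments": {"commands": [-0.6,0.1,-1.2,0.003,0.012,0.002,5,-0.3,0,-0.8,0,0.003,0,4,0,0,-0.3,0,0.004,0,4,0,0,0,0,0,0,4]}}

```text
t: 5.35
tool_pos: [0.4639, -0.0378, 0.0238]
orientation: [-3.136, -0.172, 0.011]
force: [-0.6, 0.5, 0.5]
opening: 0.0397
```

```bash
python3 - <<'E'
from h import *
st()
E
```

```text
t 5.35 tcp [ 0.4639 -0.0378  0.0238] z [-0.0068  0.     -1.    ] yang -83.72 F [-0.567   0.5319  0.4867] M [ 0.0451  0.2092 -0.0236] op 0.0397 q [-0.1905 -0.0347  2.0334 -0.0014  1.1496  1.2713]
```

Aligned within tolerance; close the fingers.

>>> {"name": "apply_moves", "arguments": {"commands": [0,0,0.3,0,-0.006,0,2,0,0,0,0,0,0,1,0,0,0,0,0,0,1,0,0,0,0,0,0,1,0,0,0,0,0,0,1], "squeeze": 55}}

```text
t: 5.98
tool_pos: [0.4641, -0.0377, 0.0273]
orientation: [-3.137, -0.173, -0.0]
force: [0.2, -0.2, -0.8]
opening: 0.0219
```

```bash
python3 - <<'E'
from h import *
st()
E
```

```text
t 5.975 tcp [ 0.4641 -0.0377  0.0273] z [ 0.0001  0.0001 -1.    ] yang -83.7 F [ 0.2278 -0.1901 -0.8393] M [-0.0282  0.1517  0.0615] op 0.0219 q [-0.1913 -0.0472  2.0382  0.0001  1.1505  1.2696]
```

>>> {"name": "apply_moves", "arguments": {"commands": [0,0,2,0,0,0,1,0,0,2,0,0,0,1,1,-0.4,0,0,0,0.1,1,1,-0.4,0,0,0,0.15,1,1,-0.4,0,0,0,0.15,1,1,-0.4,0,0,0,0.15,1,1,-0.4,0,0,0,0.15,1,1,-0.4,0,0,0,0.15,1]}}

```text
t: 6.98
tool_pos: [0.5207, -0.0617, 0.0645]
orientation: [-2.767, -1.487, 0.015]
force: [-0.2, -0.4, -3.0]
opening: 0.0217
```

>>> {"name": "apply_moves", "arguments": {"commands": [1,-0.4,0,0,0,0.15,1,1,-0.4,0,0,0,0.15,1,1,-0.4,0,0,0,0.15,1,0.3,-0.4,0,0,0,0.15,1,0,0,0,0,0,0.1,1,0,0,0,0,0,0,1]}}

```text
t: 7.72
tool_pos: [0.5525, -0.0783, 0.0609]
orientation: [-2.06, -2.37, 0.023]
force: [-0.3, -0.1, -2.7]
opening: 0.0214
```

```bash
cat >> h.py <<'E'
M=np.array([.5437,.2312]);th=np.radians(3.28);ux=np.array([np.cos(th),np.sin(th)]);uy=np.array([-ux[1],ux[0]])
def rel(s,r):
    g=s["tool_pos"][:2]-0.019*r[:2,2]-M; print("lip in-depth mm",((g@uy)+.267)*1000,"lateral",(g@ux)*1000,"yaw err",np.degrees(np.arctan2(r[1,1],r[0,1]))-3.28)
E
python3 - <<'E'
from h import *
rel(*st())
p,d=read_camera("side");cv2.imwrite("pics/s2.png",p[60:300,100:460].repeat(2,0).repeat(2,1))
P=cloud("side",d)
for q in ["scoop","scoop_grip","scoop_lip","bar_a_center"]: print(q,find(q,"side"))
m=(P[...,2]>.03)&(P[...,2]<.11)&(P[...,0]>.53)&(P[...,0]<.6)&(P[...,1]<.05)&(P[...,1]>-.04)
p=P[m];print(len(p),p.mean(0)); 
if len(p)>5: print(np.linalg.svd(p-p.mean(0),full_matrices=False)[2][0])
E
```

```text
t 7.725 tcp [ 0.5525 -0.0783  0.0609] z [-0.0103 -0.0103 -0.9999] yang 8.01 F [-0.2687 -0.0625 -2.6782] M [-0.2671 -0.0195 -0.019 ] op 0.0214 q [-0.2243  0.1595  1.7545 -0.0131  1.2353 -0.3598]
lip in-depth mm -42.33489142829039 lateral -8.711156050044604 yaw err 4.726802339373116
scoop []
scoop_grip [(0.56, array([ 0.5571, -0.0785,  0.0783]))]
scoop_lip []
bar_a_center []
25 [ 0.5484 -0.0271  0.0899]
[0.9996 0.027  0.0034]
```

View pics/s2.png

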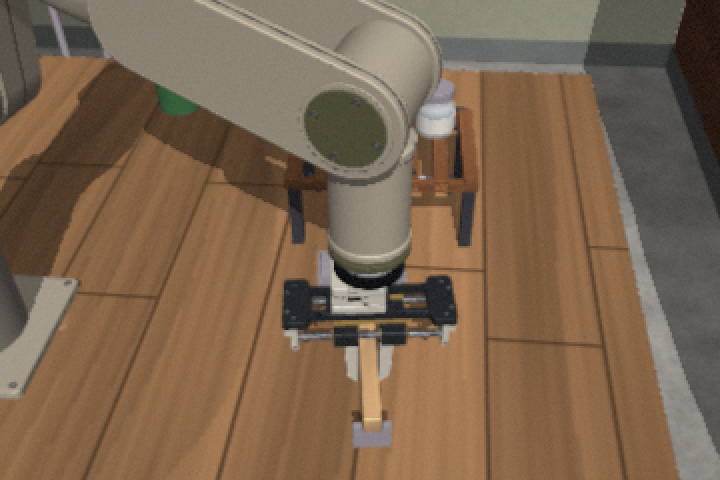

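The side view shows the arm hiding the pan, with the handle lined up with the mouth (370,400). I trim the yaw and tilt, then lower it.

>>> {"name": "apply_moves", "arguments": {"commands": [0.4,0,-0.5,0.01,-0.01,-0.08,1,0.2,0,-0.8,0,0,0,1,0,0,-0.8,0,0,0,1,0,0,-0.3,0,0,0,1,0,0,0,0,0,0,1]}}

```text
t: 8.6
tool_pos: [0.5586, -0.0781, 0.0359]
orientation: [-2.155, -2.286, 0.001]
force: [-0.0, 1.0, -4.0]
opening: 0.0215
```

```bash
python3 - <<'E'
from h import *
rel(*st())
E
```

```text
t 8.6 tcp [ 0.5586 -0.0781  0.0359] z [-0.0006 -0.0002 -1.    ] yang 3.37 F [-0.0366  1.0061 -4.0318] M [-0.2938  0.0217  0.0339] op 0.0215 q [-0.2295  0.1991  1.7601 -0.0004  1.1829 -0.2883]
lip in-depth mm -42.61026439214516 lateral -2.8442805305974495 yaw err 0.09268396038483351
```

>>> {"name": "apply_moves", "arguments": {"commands": [0,0,-0.4,0,0,0,1,0,0,-0.2,0,0,0,1,0,0,0,0,0,0,1]}}

```text
t: 8.98
tool_pos: [0.5588, -0.0781, 0.0299]
orientation: [2.154, 2.286, -0.001]
force: [-0.1, 0.2, -2.9]
opening: 0.0212
```

```bash
python3 - <<'E'
from h import *
rel(*st())
E
```

```text
t 8.975 tcp [ 0.5588 -0.0781  0.0299] z [-0.     -0.0004 -1.    ] yang 3.4 F [-0.1196  0.1595 -2.9166] M [-0.2579  0.0814  0.0166] op 0.0212 q [-0.2294  0.2075  1.7627 -0.0005  1.1713 -0.2886]
lip in-depth mm -42.64268621630723 lateral -2.5898361990996075 yaw err 0.12110860493769238
```

>>> {"name": "apply_moves", "arguments": {"commands": [0,0,-0.2,0,0,0,1,0,0,-0.05,0,0,0,1,0,0,0,0,0,0,1]}}

```text
t: 9.35
tool_pos: [0.5592, -0.0781, 0.0276]
orientation: [2.154, 2.286, 0.0]
force: [-0.0, 0.1, -2.2]
opening: 0.0218
```

```bash
python3 - <<'E'
from h import *
rel(*st())
E
```

```text
t 9.35 tcp [ 0.5592 -0.0781  0.0276] z [ 0.0007 -0.0004 -1.    ] yang 3.4 F [-0.0254  0.1182 -2.2129] M [-0.104   0.086   0.0226] op 0.0218 q [-0.2294  0.2108  1.7635 -0.0003  1.1666 -0.2887]
lip in-depth mm -42.67098283625476 lateral -2.272952309875368 yaw err 0.11939466173534141
```

>>> {"name": "apply_moves", "arguments": {"commands": [-0.05,1,0,0,0,0,1,-0.07,1.2,0,0,0,0,1,-0.07,1.2,0,0,0,0,1,-0.07,1.2,0,0,0,0,1,-0.05,0.8,0,0,0,0,1,-0.05,0.5,0,0,0,0,1,0,0,0,0,0,0,1]}}

```text
t: 10.22
tool_pos: [0.5552, -0.0138, 0.0279]
orientation: [2.153, 2.287, 0.001]
force: [-0.6, -0.5, -2.6]
opening: 0.0217
```

```bash
python3 - <<'E'
from h import *
rel(*st())
E
```

```text
t 10.225 tcp [ 0.5552 -0.0138  0.0279] z [ 0.0009 -0.0002 -1.    ] yang 3.48 F [-0.6328 -0.5197 -2.6337] M [-0.1807  0.0618  0.0219] op 0.0217 q [-0.1171  0.1874  1.79   -0.0001  1.1633 -0.1778]
lip in-depth mm 21.7432357459503 lateral -2.5241673849252164 yaw err 0.19561835506501168
```

>>> {"name": "apply_moves", "arguments": {"commands": [-0.02,0.4,-0.05,0,0,0,1,-0.03,0.5,0,0,0,0,1,-0.03,0.5,0,0,0,0,1,-0.03,0.5,0,0,0,0,1,-0.03,0.5,0,0,0,0,1,-0.03,0.5,0,0,0,0,1,-0.03,0.5,0,0,0,0,1,-0.03,0.5,0,0,0,0,1]}}

```text
t: 11.22
tool_pos: [0.5531, 0.0268, 0.0276]
orientation: [2.154, 2.285, 0.001]
force: [0.2, 0.2, -2.6]
opening: 0.0217
```

>>> {"name": "apply_moves", "arguments": {"commands": [-0.03,0.5,0,0,0,0,1,-0.03,0.5,0,0,0,0,1,-0.03,0.5,0,0,0,0,1,-0.03,0.5,0,0,0,0,1,-0.03,0.5,0,0,0,0,1,-0.03,0.5,0,0,0,0,1,0,0,0,0,0,0,1]}}

```text
t: 12.1
tool_pos: [0.551, 0.0593, 0.0275]
orientation: [2.153, 2.286, 0.001]
force: [-0.4, 0.1, -2.3]
opening: 0.0216
```

```bash
python3 - <<'E'
from h import *
rel(*st())
p,d=read_camera("side");cv2.imwrite("pics/s3.png",p)
print(find("bar_a","side",find_in))
p,d=read_camera("top");cv2.imwrite("pics/t3.png",cv2.resize(p[120:260,110:310],None,fx=4,fy=4))
print(find("bar_a","top",find_in))
E
```

```text
t 12.1 tcp [0.551  0.0593 0.0275] z [ 0.0013 -0.0004 -1.    ] yang 3.42 F [-0.3899  0.0918 -2.2691] M [ 0.0257  0.1109 -0.0318] op 0.0216 q [ 0.015   0.1846  1.7938 -0.0005  1.1619 -0.0445]
lip in-depth mm 94.98192188078534 lateral -2.5321683562457062 yaw err 0.13867885632167276
[]
[(0.59, array([0.5285, 0.3536, 0.0207]))]
```

View pics/t3.png

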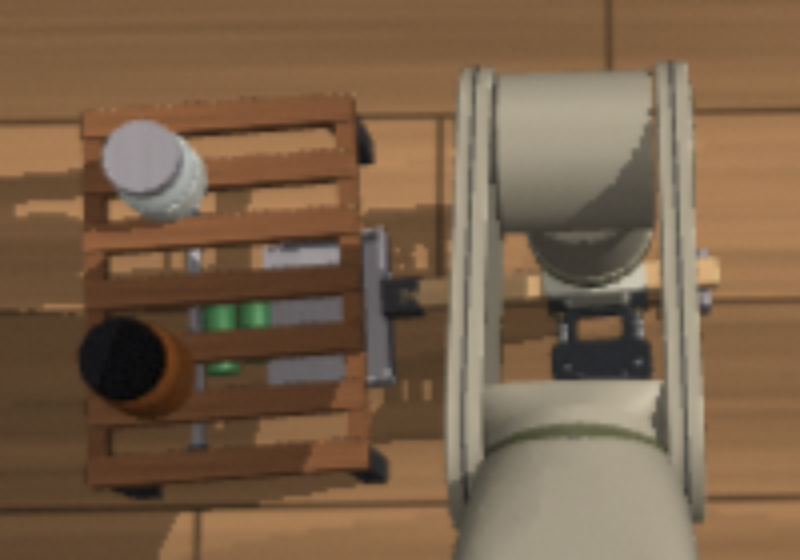

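The top view shows both bars side by side against the rail (bars at 220,340 and 253,315, rail at column 195), with the lip just behind them. I check the lateral offset before scooping.

```bash
python3 - <<'E'
from h import *
p,d=read_camera("top");P=cloud("top",d)
hsv=cv2.cvtColor(p,cv2.COLOR_BGR2HSV)
g=(hsv[...,0]>45)&(hsv[...,0]<80)&(hsv[...,1]>90)&(d>0)
L=np.stack([(P[...,:2]-M)@ux,(P[...,:2]-M)@uy,P[...,2]],-1)*1000
b=g&(abs(L[...,0])<100)&(L[...,1]>60)&(L[...,1]<200)&(L[...,2]<45)&(L[...,2]>3)
Q=L[b];print(b.sum())
for lo in range(80,170,6):
    q=Q[(Q[:,1]>=lo)&(Q[:,1]<lo+6)]
    if len(q): print(lo,len(q),q[:,0].min(),q[:,0].max(),q[:,2].mean())
# side walls/pan: z 8..45, non green, depth 0..90
b=(~g)&(abs(L[...,0])<80)&(L[...,1]>-10)&(L[...,1]<60)&(L[...,2]<48)&(L[...,2]>12)
print("pan",b.sum(),L[b][:,0].min(),L[b][:,0].max())
b=(~g)&(abs(L[...,0])<80)&(L[...,1]>-25)&(L[...,1]<5)&(L[...,2]<48)&(L[...,2]>25)
print("back wall",b.sum(),L[b][:,0].min(),L[b][:,0].max(),np.median(L[b],0))
E
```

```text
87
86 5 -6.394006532601109 5.1024099645230185 17.62317495045881
92 1 0.7204790691318137 0.7204790691318137 27.439383820903604
98 11 -10.711231775094484 5.8922818797691985 23.78749898562032
104 12 -10.019543448212065 7.01795396660704 22.270310968375355
110 8 -44.20035393425159 4.579312189836825 18.01812305451828
116 15 -44.64608364518408 8.1815526352801 19.41672940277919
122 12 -45.06718628776467 6.411422048053963 22.841132260964702
128 16 -44.68265722289261 6.820195643359169 24.10144894030283
134 7 -45.89155348306281 4.810789579196056 20.00580907397338
pan 90 -62.996284671761686 57.597998211621885
back wall 63 -62.996284671761686 57.15209654645971 [-15.6597  -6.0077  37.977 ]
```

>>> {"name": "apply_moves", "arguments": {"commands": [-0.1,0.4,0,0,0,0,1,-0.1,0.5,0,0,0,0,1,-0.1,0.5,0,0,0,0,1,-0.08,0.5,0,0,0,0,1,-0.03,0.5,0,0,0,0,1,-0.03,0.5,0,0,0,0,1]}}

```text
t: 13.1
tool_pos: [0.5466, 0.0888, 0.0277]
orientation: [2.154, 2.284, 0.0]
force: [0.9, -3.4, -2.1]
opening: 0.0216
```

```bash
python3 - <<'E'
from h import *
rel(*st())
E
```

```text
t 13.1 tcp [0.5466 0.0888 0.0277] z [ 0.0017 -0.0015 -1.    ] yang 3.34 F [ 0.8549 -3.4281 -2.1368] M [-0.5689  0.1121  0.0269] op 0.0216 q [ 0.0696  0.183   1.7953 -0.0017  1.1617  0.0119]
lip in-depth mm 124.69694598837889 lateral -5.308324537862219 yaw err 0.06272255472079236
```

>>> {"name": "apply_moves", "arguments": {"commands": [-0.03,0.4,0,0,0,0,1,-0.03,0.4,0,0,0,0,1,-0.02,0.3,0,0,0,0,1]}}

```text
t: 13.48
tool_pos: [0.5457, 0.1007, 0.0277]
orientation: [2.154, 2.284, -0.0]
force: [0.1, -0.9, -2.2]
opening: 0.0217
```

>>> {"name": "apply_moves", "arguments": {"commands": [-0.02,0.3,0,0,0,0,1,-0.02,0.3,0,0,0,0,1,-0.02,0.3,0,0,0,0,1]}}

```text
t: 13.85
tool_pos: [0.545, 0.1102, 0.0276]
orientation: [2.154, 2.284, -0.0]
force: [-0.6, -1.0, -2.7]
opening: 0.0219
```

```bash
python3 - <<'E'
from h import *
rel(*st())
E
```

```text
t 13.85 tcp [0.545  0.1102 0.0276] z [ 0.0015 -0.0016 -1.    ] yang 3.35 F [-0.6149 -0.9986 -2.7324] M [-0.2678  0.1528  0.0353] op 0.0219 q [ 0.1086  0.1891  1.7884 -0.0019  1.1628  0.0508]
lip in-depth mm 146.18869908163356 lateral -5.636574241084611 yaw err 0.07329145016427585
```

>>> {"name": "apply_moves", "arguments": {"commands": [-0.02,0.3,0,0,0,0,1,-0.02,0.3,0,0,0,0,1]}}

```text
t: 14.1
tool_pos: [0.5446, 0.1166, 0.0276]
orientation: [2.154, 2.284, -0.0]
force: [0.5, -1.3, -2.0]
opening: 0.0216
```

>>> {"name": "apply_moves", "arguments": {"commands": [-0.01,0.2,0,0,0,0,1,-0.01,0.2,0,0,0,0,1]}}

```text
t: 14.35
tool_pos: [0.5443, 0.121, 0.0276]
orientation: [2.154, 2.284, -0.0]
force: [-0.3, -2.4, -1.8]
opening: 0.0214
```

```bash
python3 - <<'E'
from h import *
rel(*st())
E
```

```text
t 14.35 tcp [0.5443 0.121  0.0276] z [ 0.0014 -0.0016 -1.    ] yang 3.35 F [-0.3121 -2.4408 -1.8112] M [-0.3043  0.1119  0.0217] op 0.0214 q [ 0.1279  0.1932  1.7839 -0.0019  1.1633  0.0702]
lip in-depth mm 156.94692424159476 lateral -5.692625004523995 yaw err 0.0745579597443089
```

>>> {"name": "apply_moves", "arguments": {"commands": [-0.01,0.2,0,0,0,0,1]}}

```text
t: 14.48
tool_pos: [0.5442, 0.1228, 0.0276]
orientation: [2.154, 2.284, -0.001]
force: [-1.0, -7.3, -0.6]
opening: 0.0211
```

>>> {"name": "apply_moves", "arguments": {"commands": [-0.01,0.2,0,0,0,0,1]}}

```text
t: 14.6
tool_pos: [0.5439, 0.1232, 0.0275]
orientation: [2.153, 2.283, -0.005]
force: [-1.4, -13.9, 0.9]
opening: 0.0218
```

>>> {"name": "apply_moves", "arguments": {"commands": [-0.01,0.2,0,0,0,0,1]}}

```text
t: 14.72
tool_pos: [0.5438, 0.1231, 0.0276]
orientation: [2.152, 2.281, -0.009]
force: [-1.1, -13.9, 0.8]
opening: 0.0216
```

The rail is felt: force builds to 14 N with the lip 159 mm in, so the rail face is at about 143 mm, within the stated range. Now back off 20 mm gently and check.

>>> {"name": "apply_moves", "arguments": {"commands": [0.01,-0.2,0,0,0,0,1,0.02,-0.3,0,0,0,0,1,0.02,-0.4,0,0,0,0,1,0.02,-0.4,0,0,0,0,1,0.02,-0.4,0,0,0,0,1,0.02,-0.3,0,0,0,0,1,0.01,-0.2,0,0,0,0,1,0,0,0,0,0,0,1]}}

```text
t: 15.72
tool_pos: [0.5452, 0.1012, 0.0278]
orientation: [2.154, 2.281, -0.006]
force: [0.4, 0.7, -2.3]
opening: 0.0215
```

```bash
python3 - <<'E'
from h import *
rel(*st())
p,d=read_camera("top");cv2.imwrite("pics/t4.png",cv2.resize(p[120:260,110:310],None,fx=4,fy=4))
E
```

```text
t 15.725 tcp [0.5452 0.1012 0.0278] z [ 0.0006 -0.0056 -1.    ] yang 3.31 F [ 0.3726  0.7279 -2.293 ] M [0.2456 0.1807 0.0464] op 0.0215 q [ 0.0949  0.1865  1.7912 -0.0061  1.1638  0.0396]
lip in-depth mm 137.24725292352937 lateral -5.979355452201857 yaw err 0.02543912468413323
```

View pics/t4.png

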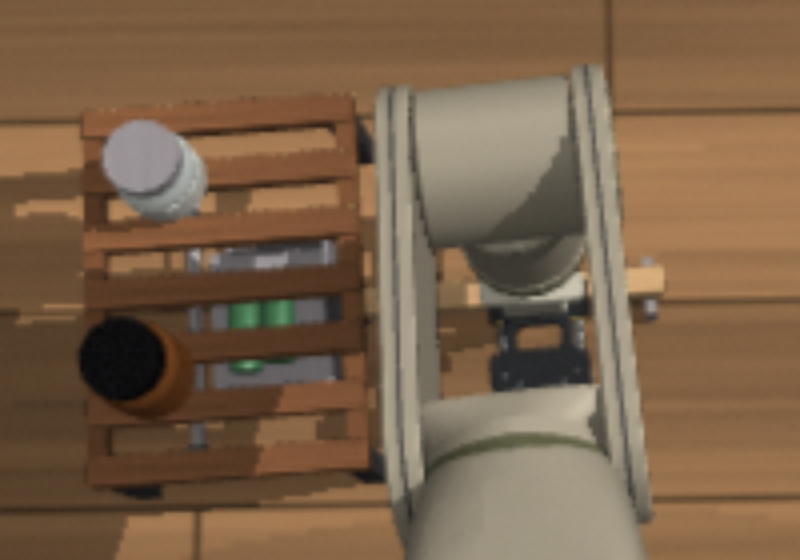

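Both bars sit in the pan (245,335 and 278,330), clear of the rail. Next I tilt the lip up a little while lifting slightly.

>>> {"name": "apply_moves", "arguments": {"commands": [0,0,0.3,0.02,0.001,0,1,0,0,0.4,0.03,0.002,0,1,0,0,0.4,0.03,0.002,0,1,0,0,0.4,0.03,0.002,0,1,0,0,0.2,0.03,0.002,0,1,0,0,0,0.02,0.001,0,1,0,0,0,0,0,0,1]}}

```text
t: 16.65
tool_pos: [0.5444, 0.0995, 0.045]
orientation: [-2.071, -2.194, -0.168]
force: [0.1, -0.4, -4.9]
opening: 0.0214
```

```bash
python3 - <<'E'
from h import *
rel(*st())
p,d=read_camera("side");cv2.imwrite("pics/s5.png",cv2.resize(p[70:220,200:400],None,fx=4,fy=4))
E
```

```text
t 16.65 tcp [0.5444 0.0995 0.045 ] z [-0.0111  0.1627 -0.9866] yang 3.33 F [ 0.1019 -0.4392 -4.9365] M [-0.8505  0.0155  0.0023] op 0.0214 q [-0.024   0.1576  1.7988  0.1747  1.2055 -0.1461]
lip in-depth mm 132.3315762405536 lateral -6.783070675703533 yaw err 0.045232355804090574
```

View pics/s5.png

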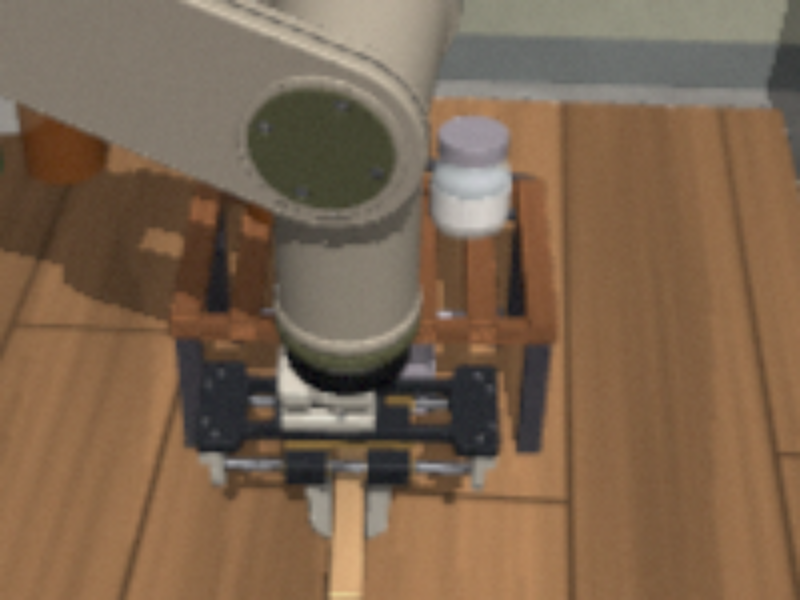

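>>> {"name": "apply_moves", "arguments": {"commands": [0.01,-0.2,0,0,0,0,1,0.02,-0.4,0,0,0,0,1,0.03,-0.6,0,0,0,0,1,0.04,-0.8,0,0,0,0,1,0.05,-1,0,0,0,0,1,0.06,-1.1,0,0,0,0,1,0.06,-1.2,0,0,0,0,1,0.06,-1.2,0,0,0,0,1]}}

```text
t: 17.7
tool_pos: [0.5477, 0.0308, 0.0448]
orientation: [-2.069, -2.197, -0.167]
force: [0.6, 0.0, -4.8]
opening: 0.0218
```

```bash
python3 - <<'E'
from h import *
rel(*st())
E
```

```text
t 17.7 tcp [0.5477 0.0308 0.0448] z [-0.0113  0.1614 -0.9868] yang 3.44 F [ 0.5745  0.0301 -4.8118] M [-0.8554  0.0293  0.0052] op 0.0218 q [-0.1473  0.1651  1.7907  0.1686  1.2258 -0.2676]
lip in-depth mm 63.59278880088795 lateral -7.431133469821036 yaw err 0.162788404387459
```

>>> {"name": "apply_moves", "arguments": {"commands": [0.06,-1.3,0,0,0,0,1,0.06,-1.3,0,0,0,0,1,0.06,-1.3,0,0,0,0,1,0.06,-1.3,0,0,0,0,1,0.06,-1.3,0,0,0,0,1,0.06,-1.3,0,0,0,0,1,0.05,-1.1,0,0,0,0,1,0.04,-0.8,0,0,0,0,1]}}

```text
t: 18.7
tool_pos: [0.5528, -0.074, 0.0449]
orientation: [-2.071, -2.196, -0.167]
force: [-0.1, 0.5, -4.8]
opening: 0.0216
```

>>> {"name": "apply_moves", "arguments": {"commands": [0,-0.6,0.5,0.02,0,0,1,0,-0.4,1,0.02,0,0,1,0,0,1.2,0.02,0,0,1,0,0,1,0,0,0,1,0,0,0.3,0,0,0,1,0,0,0,0,0,0,1]}}

```text
t: 19.45
tool_pos: [0.5536, -0.0849, 0.089]
orientation: [-2.038, -2.163, -0.237]
force: [0.2, -0.1, -5.4]
opening: 0.0214
```

```bash
python3 - <<'E'
from h import *
rel(*st())
p,d=read_camera("top");cv2.imwrite("pics/t6.png",cv2.resize(p[100:310,110:390],None,fx=2.5,fy=2.5))
E
```

```text
t 19.45 tcp [ 0.5536 -0.0849  0.089 ] z [-0.0084  0.2239 -0.9746] yang 3.37 F [ 0.1661 -0.1458 -5.3988] M [-0.8858  0.0258  0.0098] op 0.0214 q [-0.3835  0.1902  1.6831  0.2104  1.3664 -0.4959]
lip in-depth mm -53.430361536339454 lateral -8.300313077729973 yaw err 0.09190636318428824
```

View pics/t6.png

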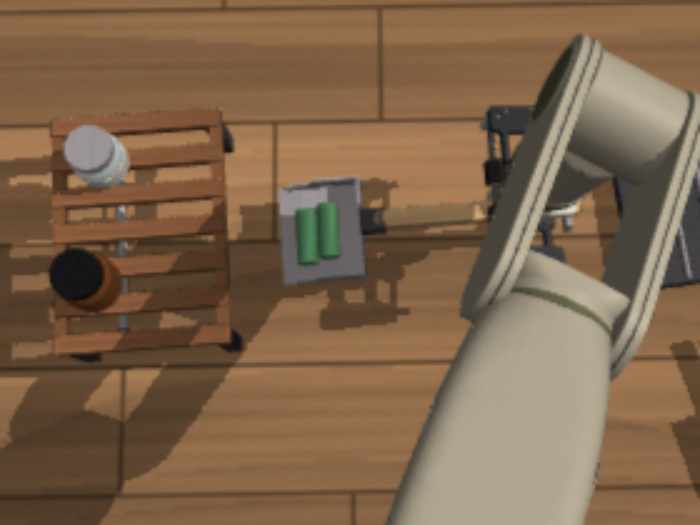

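Both bars lie together in the pan, clear of the shelf (308,235 and 328,230), and the jars are unmoved. Now I swing toward the tray.

>>> {"name": "apply_moves", "arguments": {"commands": [-0.2,0,0,0,0,-0.03,1,-0.4,0,0,0,0,-0.06,1,-0.5,0,0,0,0,-0.09,1,-0.5,0,0,0,0,-0.11,1,-0.5,0,0,0,0,-0.11,1,-0.5,0,0,0,0,-0.11,1,-0.5,0,0,0,0,-0.11,1,-0.5,0,0,0,0,-0.11,1]}}

```text
t: 20.5
tool_pos: [0.5119, -0.0821, 0.084]
orientation: [-2.745, -1.273, -0.309]
force: [-0.0, 0.1, -4.2]
opening: 0.0216
```

>>> {"name": "apply_moves", "arguments": {"commands": [-0.5,0,0,0,0,-0.11,1,-0.5,0,0,0,0,-0.11,1,-0.5,0,0,0,0,-0.11,1,-0.5,0,0,0,0,-0.11,1,-0.5,0,0,0,0,-0.11,1,-0.5,0,0,0,0,-0.11,1,-0.5,0,0,0,0,-0.11,1,-0.5,0,0,0,0,-0.11,1]}}

```text
t: 21.5
tool_pos: [0.4611, -0.0771, 0.0764]
orientation: [-3.106, 0.081, -0.336]
force: [-0.4, -0.2, -5.2]
opening: 0.0213
```

```bash
python3 - <<'E'
from h import *
s,r=st(); print(r[:,1], "fwd", np.cross(r[:,1],[0,0,1]))
E
```

```text
t 21.5 tcp [ 0.4611 -0.0771  0.0764] z [ 0.214   0.0103 -0.9768] yang -92.85 F [-0.4274 -0.1591 -5.2284] M [ 0.0147  1.0081 -0.039 ] op 0.0213 q [-0.342  -0.3487  2.2146  0.0927  1.0774  1.2451]
[-0.0497 -0.9985 -0.0214] fwd [-0.9985  0.0497  0.    ]
```

>>> {"name": "apply_moves", "arguments": {"commands": [-0.3,0,0.2,0,0,-0.11,1,-0.3,0,0.2,0,0,-0.11,1,-0.3,0,0.2,0,0,-0.11,1,-0.3,0,0.2,0,0,-0.11,1,-0.3,0,0.2,0,0,-0.11,1,-0.3,0,0.2,0,0,-0.11,1,-0.2,0,0.2,0,0,-0.11,1,-0.2,0,0.2,0,0,-0.1,1]}}

```text
t: 22.5
tool_pos: [0.427, -0.0705, 0.0837]
orientation: [2.714, -1.42, 0.28]
force: [-0.4, 0.0, -4.8]
opening: 0.0216
```

>>> {"name": "apply_moves", "arguments": {"commands": [0,0,0,0,0,-0.08,1,0,0,0,0,0,-0.05,1,0,0,0,0,0,-0.02,1,0,0,0,0,0,0,1]}}

```text
t: 23.0
tool_pos: [0.4233, -0.0675, 0.0806]
orientation: [2.584, -1.626, 0.257]
force: [-0.5, -0.1, -4.1]
opening: 0.0215
```

```bash
cat >> h.py <<'E'
T=np.array([.572,-.3395])
def scoop(s,r,droop=0.0):
    # scoop axes nominal: x=tool x sign chosen, z=-tool z
    z=-r[:,2]; y=r[:,1] if np.cross(r[:,1],z)@np.array([1,0,0])>-2 else 0
    x=np.cross(y,z)
    g=s["tool_pos"]-0.019*r[:,2]
    return x,g
E
python3 - <<'E'
from h import *
s,r=st()
z=-r[:,2]; x=r[:,0]; x= x if x@np.array([.45,-.9,0])>0 else -x
g=s["tool_pos"]+0.019*z
lip=g+.267*x-.047*z
print("x",x,"lip",lip,"rel tray",lip[:2]-T)
p,d=read_camera("top");P=cloud("top",d);cv2.imwrite("pics/t7.png",cv2.resize(p[100:310,220:500],None,fx=2.5,fy=2.5))
for q in ["scoop_lip","scoop","scoop_grip","tray"]: print(q,find(q,"top"))
print(find("bar_a","top",find_in))
E
```

```text
t 23.0 tcp [ 0.4233 -0.0675  0.0806] z [ 0.1004 -0.1542 -0.9829] yang -154.25 F [-0.4784 -0.0868 -4.1156] M [0.7594 0.503  0.0049] op 0.0215 q [-0.1572 -0.3697  2.2177 -0.1487  1.1728  2.5865]
x [ 0.4233 -0.8874  0.1825] lip [ 0.5391 -0.3087  0.1018] rel tray [-0.0329  0.0308]
scoop_lip [(0.81, array([ 0.5412, -0.292 ,  0.0374]))]
scoop [(0.95, array([ 0.5145, -0.248 ,  0.0353]))]
scoop_grip []
tray [(0.76, array([ 0.5724, -0.3433,  0.0022])), (0.5, array([ 0.5192, -0.2503,  0.0465]))]
[(0.72, array([0.4636, 0.3717, 0.2089])), (0.53, array([ 0.5241, -0.2638,  0.0656])), (0.46, array([ 0.5135, -0.243 ,  0.063 ]))]
```

View pics/t7.png

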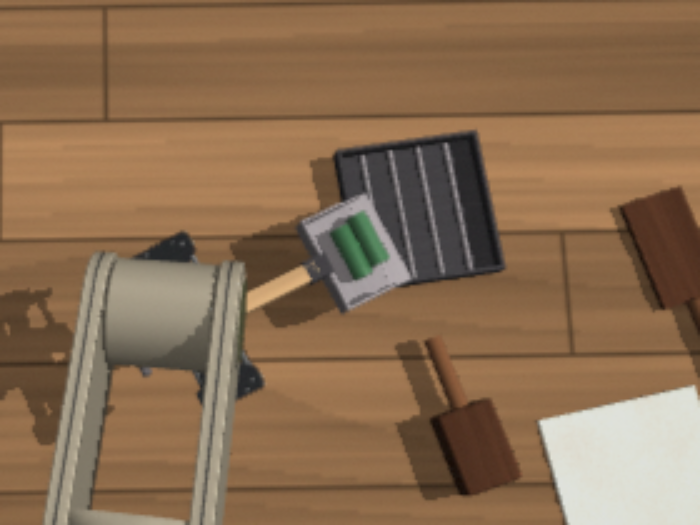

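The top view shows both bars in the pan (350,245) at the tray's near edge; the block is well clear. Network points put the lip at about 38 mm height, so the scoop droops about 0.14 rad in the grip. I raise it, centre it, then tip.

>>> {"name": "apply_moves", "arguments": {"commands": [0,0,0.6,0,0,0,1,0.2,-0.1,0.8,0,0,0,1,0.5,-0.3,0.3,0,0,0,1,0.7,-0.4,0,0,0,0,1,0.7,-0.5,0,0,0,0,1,0.7,-0.4,0,0,0,0,1,0.4,-0.3,0,0,0,0,1,0,0,0,0,0,0,1]}}

```text
t: 24.3
tool_pos: [0.4587, -0.0898, 0.0995]
orientation: [2.584, -1.627, 0.26]
force: [-0.5, -0.5, -3.1]
opening: 0.0215
```

```bash
python3 - <<'E'
from h import *
st()
read_camera("top")
for q in ["scoop_lip","scoop"]: print(q,find(q,"top"))
read_camera("side")
for q in ["scoop_lip","scoop"]: print(q,find(q,"side"))
E
```

```text
t 24.3 tcp [ 0.4587 -0.0898  0.0995] z [ 0.1019 -0.1552 -0.9826] yang -154.26 F [-0.4731 -0.4537 -3.1419] M [ 0.777   0.4972 -0.052 ] op 0.0215 q [-0.1961 -0.2751  2.108  -0.1436  1.1806  2.5447]
scoop_lip [(0.92, array([ 0.5728, -0.3158,  0.055 ]))]
scoop [(0.6, array([ 0.5497, -0.2694,  0.056 ])), (0.29, array([ 0.5621, -0.2877,  0.0695]))]
scoop_lip [(0.93, array([ 0.5729, -0.3186,  0.0567]))]
scoop [(0.79, array([ 0.5503, -0.2739,  0.0537]))]
```

>>> {"name": "apply_moves", "arguments": {"commands": [0,0,0.3,0.027,0.013,0,1,0,0,0.5,0.036,0.017,0,1,0,0,0.6,0.036,0.017,0,1,0,0,0.7,0.036,0.017,0,1,0,0,0.8,0.036,0.017,0,1,0,0,0.8,0.036,0.017,0,1,0,0,0,0,0,0,1]}}

```text
t: 25.48
tool_pos: [0.4601, -0.0902, 0.141]
orientation: [-2.612, 1.644, 0.044]
force: [-0.0, 0.3, -2.4]
opening: 0.0217
```

```bash
python3 - <<'E'
from h import *
st()
p,d=read_camera("side");cv2.imwrite("pics/s8.png",cv2.resize(p[200:420,180:420],None,fx=2.5,fy=2.5))
for q in ["scoop_lip","scoop"]: print(q,find(q,"side"))
print(find("bar_a","side",find_in))
E
```

```text
t 25.475 tcp [ 0.4601 -0.0902  0.141 ] z [ 0.0051  0.0621 -0.9981] yang -154.43 F [-0.0377  0.2717 -2.3624] M [ 0.1763  0.1712 -0.0161] op 0.0217 q [-0.3519 -0.171   1.9301  0.061   1.3995  2.3316]
scoop_lip [(0.95, array([ 0.5692, -0.3036,  0.0367])), (0.66, array([ 0.4604, -0.0865,  0.1626])), (0.48, array([ 0.5952, -0.36  ,  0.0191]))]
scoop [(0.71, array([ 0.5469, -0.2571,  0.0494]))]
[(0.77, array([ 0.5996, -0.3649,  0.0304])), (0.72, array([ 0.5788, -0.3389,  0.0261]))]
```

Force fell to the scoop's own weight and the network sees both bars on the tray floor. Now lift clear and look.

>>> {"name": "apply_moves", "arguments": {"commands": [0,0,0.6,0,0,0,1,-0.3,0.5,1.2,-0.02,-0.01,0,1,-0.5,1,1.5,-0.05,-0.024,0,1,-0.5,1,1,-0.05,-0.024,0,1,-0.4,1,0,-0.05,-0.024,0,1,-0.3,1,0,-0.036,-0.017,0.05,1,0,0.5,0,0,0,0.1,1,0,0,0,0,0,0.1,1]}}

```text
t: 26.68
tool_pos: [0.4374, -0.0348, 0.1856]
orientation: [2.802, -1.283, 0.275]
force: [-0.3, -0.4, -3.4]
opening: 0.0216
```

```bash
python3 - <<'E'
from h import *
st()
p,d=read_camera("side");cv2.imwrite("pics/s8.png",cv2.resize(p[200:420,180:420],None,fx=2.5,fy=2.5))
for q in ["scoop_lip","scoop","scoop_grip"]: print(q,find(q,"side"))
print(find("bar_a","side",find_in))
E
```

```text
t 26.675 tcp [ 0.4374 -0.0348  0.1856] z [ 0.141  -0.1172 -0.983 ] yang -139.05 F [-0.3253 -0.4275 -3.4203] M [0.3035 0.4154 0.0181] op 0.0216 q [-0.1091 -0.4747  2.0966 -0.1035  1.3664  2.3338]
scoop_lip [(0.94, array([ 0.6075, -0.2291,  0.1397]))]
scoop [(0.55, array([0.4652, 0.3783, 0.1207]))]
scoop_grip [(0.76, array([ 0.4313, -0.0286,  0.2021])), (0.74, array([ 0.6013, -0.3684,  0.0265]))]
[(0.76, array([ 0.5829, -0.342 ,  0.0246])), (0.61, array([ 0.6011, -0.3767,  0.0275]))]
```

View pics/s8.png

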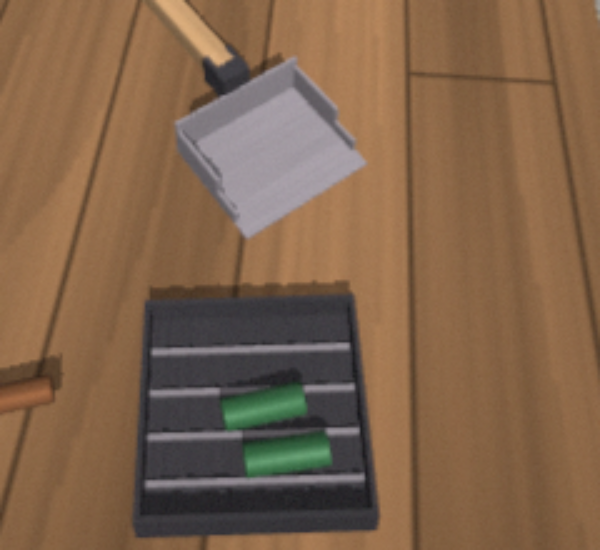

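Both bars are in the tray between ribs (265,405 and 288,455) and the pan is empty. Now carry the scoop back to lay it down.

>>> {"name": "apply_moves", "arguments": {"commands": [0.4,0,-0.5,0,0,0.12,1,0.4,0,-1,0,0,0.13,1,0.4,0,-1,0,0,0.13,1,0.4,0,-1,0,0,0.13,1,0.4,0,-1,0,0,0.13,1,0.4,0,-1,0,0,0.13,1,0.2,0,-1,0,0,0.1,1,0,0,0,0,0,0,1]}}

```text
t: 27.92
tool_pos: [0.4637, -0.037, 0.118]
orientation: [-3.098, -0.023, -0.276]
force: [-0.1, -0.3, -3.6]
opening: 0.0214
```

```bash
python3 - <<'E'
from h import *
s,r=st()
for c in ["side","top"]:
    p,d=read_camera(c);P=cloud(c,d)
    a=dict((q,find(q,c)) for q in ["scoop_lip","scoop","scoop_grip"]); print(c,a)
    hs=cv2.cvtColor(p,cv2.COLOR_BGR2HSV)
    # handle top points forward of the gripper: fit z along forward direction
    yaw=np.radians(np.degrees(np.arctan2(r[1,1],r[0,1]))+90); f=np.array([np.cos(yaw),np.sin(yaw)]);n=np.array([-f[1],f[0]])
    D=P[...,:2]-s["tool_pos"][:2]; l=D@f; t=D@n
    m=(d>0)&(abs(t)<.008)&(l>.05)&(l<.14)&(P[...,2]>.04)
    if m.sum()>10: print(m.sum(),np.degrees(yaw),"slope,z0",np.polyfit(l[m],P[...,2][m],1))
E
```

```text
t 27.925 tcp [ 0.4637 -0.037   0.118 ] z [ 0.1764  0.0328 -0.9838] yang -88.99 F [-0.1173 -0.3109 -3.5818] M [-0.0594  0.5679 -0.069 ] op 0.0214 q [-0.252  -0.3665  2.1431  0.0813  1.2023  1.2806]
side {'scoop_lip': [(0.72, array([ 0.7216, -0.0346,  0.072 ]))], 'scoop': [(0.78, array([ 0.6723, -0.0336,  0.0727]))], 'scoop_grip': [(0.73, array([ 0.5401,  0.3321, -0.0034])), (0.58, array([ 0.459 , -0.0391,  0.1361])), (0.18, array([0.4676, 0.3793, 0.1239]))]}
229 1.0135647250557867 slope,z0 [-0.0502  0.143 ]
top {'scoop_lip': [(0.76, array([ 0.7247, -0.0277,  0.0776]))], 'scoop': [(0.7, array([ 0.6702, -0.0303,  0.0741]))], 'scoop_grip': [(0.63, array([0.611 , 0.3773, 0.1221]))]}
139 1.0135647250557867 slope,z0 [-0.067   0.1498]
```

>>> {"name": "apply_moves", "arguments": {"commands": [0,0,-1,-0.03,-0.03,0,1,0,0,-1.5,0,-0.03,0,1,0,0,-1.5,0,0,0,1,0,0,-1.5,0,0,0,1,0,0,-1.2,0,0,0,1,0,0,-0.7,0,0,0,1,0,0,0,0,0,0,1]}}

```text
t: 29.2
tool_pos: [0.4656, -0.0367, 0.0435]
orientation: [3.118, 0.03, 0.381]
force: [-0.4, 0.0, -3.1]
opening: 0.0217
```

```bash
python3 - <<'E'
from h import *
s,r=st()
for c in ["side","top"]:
    p,d=read_camera(c);P=cloud(c,d)
    a=dict((q,find(q,c)) for q in ["scoop_lip","scoop","scoop_grip"]); print(c,a)
    yaw=np.radians(np.degrees(np.arctan2(r[1,1],r[0,1]))+90); f=np.array([np.cos(yaw),np.sin(yaw)]);n=np.array([-f[1],f[0]])
    D=P[...,:2]-s["tool_pos"][:2]; l=D@f; t=D@n
    m=(d>0)&(abs(t)<.008)&(l>.05)&(l<.14)&(P[...,2]>.04)
    if m.sum()>10: print(m.sum(),np.degrees(yaw),"slope,z0",np.polyfit(l[m],P[...,2][m],1))
E
```

```text
t 29.2 tcp [ 0.4656 -0.0367  0.0435] z [ 0.2405  0.0018 -0.9706] yang -88.93 F [-0.4274  0.0116 -3.0895] M [-0.0164  0.657  -0.0102] op 0.0217 q [-0.2357 -0.3333  2.273   0.0705  0.9671  1.2829]
side {'scoop_lip': [(0.75, array([ 0.7285, -0.0339,  0.0136]))], 'scoop': [(0.57, array([ 0.6767, -0.0326,  0.0113]))], 'scoop_grip': [(0.62, array([ 0.4613, -0.0358,  0.0628]))]}
231 1.0679928280772941 slope,z0 [0.0009 0.0689]
top {'scoop_lip': [(0.58, array([ 0.7271, -0.0269,  0.0186]))], 'scoop': [(0.66, array([ 0.6772, -0.0287,  0.0123]))], 'scoop_grip': [(0.92, array([ 0.459 , -0.0345,  0.0622]))]}
151 1.0679928280772941 slope,z0 [0.0095 0.0735]
```

Level now, about 14 mm above the bench. Lower gently.

>>> {"name": "apply_moves", "arguments": {"commands": [0,0,-0.6,0,0,0,1,0,0,-0.4,0,0,0,1,0,0,-0.2,0,0,0,1,0,0,0,0,0,0,1]}}

```text
t: 30.1
tool_pos: [0.4663, -0.0368, 0.0319]
orientation: [3.117, 0.03, 0.384]
force: [-0.6, -0.7, -2.9]
opening: 0.0214
```

>>> {"name": "apply_moves", "arguments": {"commands": [0,0,-0.15,0,0,0,1,0,0,-0.1,0,0,0,1]}}

```text
t: 30.35
tool_pos: [0.4665, -0.0369, 0.0294]
orientation: [3.117, 0.03, 0.385]
force: [0.0, -0.3, -2.8]
opening: 0.0217
```

>>> {"name": "apply_moves", "arguments": {"commands": [0,0,-0.15,0,0,0,1,0,0,0,0,0,0,1]}}

```text
t: 30.6
tool_pos: [0.4673, -0.0371, 0.029]
orientation: [3.116, 0.03, 0.387]
force: [-1.0, -0.6, -3.5]
opening: 0.0217
```

>>> {"name": "apply_moves", "arguments": {"commands": [0,0,-0.1,0,0,0,1,0,0,0,0,0,0,1]}}

```text
t: 30.85
tool_pos: [0.4678, -0.0373, 0.0288]
orientation: [3.116, 0.03, 0.388]
force: [0.1, 0.6, -1.6]
opening: 0.0217
```

>>> {"name": "apply_moves", "arguments": {"commands": [0,0,0,0,0,0,2.5,0,0,0,0,0,0,4,0,0,0,0,0,0,6,0,0,0,0,0,0,6,-0.3,0,1.5,0,0,0,6,-0.6,0,2.5,0,0,0,6,-1,0,4,0,0,0,6,-1,0,4,0,0,0,6]}}

```text
t: 31.85
tool_pos: [0.4362, -0.0367, 0.1485]
orientation: [3.118, 0.03, 0.38]
force: [1.4, -0.5, 0.0]
opening: 0.0596
```

>>> {"name": "apply_moves", "arguments": {"commands": [-1,0,4,0,0.05,0,6,-1,0,4,0,0.05,0,6,-1,0,3,0,0.05,0,6,0,0,0,0,0,0,6,0,0,0,0,0,0,6]}}

```text
t: 32.48
tool_pos: [0.406, -0.037, 0.2653]
orientation: [3.137, 0.029, 0.151]
force: [0.1, 0.2, -0.1]
opening: 0.0602
```

```bash
python3 - <<'E'
from h import *
s,r=st()
for c in ["side","top"]:
    p,d=read_camera(c);P=cloud(c,d);cv2.imwrite(f"pics/{c}9.png",p)
    for q in ["scoop_lip","scoop","scoop_grip","jar1","block"]: print(c,q,find(q,c))
    print("bars",find("bar_a",c,find_in))
E
```

```text
t 32.475 tcp [ 0.406  -0.037   0.2653] z [ 0.0959  0.0001 -0.9954] yang -88.94 F [ 0.0638  0.2349 -0.0596] M [-0.0187  0.206  -0.0325] op 0.0602 q [-0.238  -0.5366  1.9863  0.0227  1.5985  1.3159]
side scoop_lip [(0.63, array([ 0.7277, -0.0341, -0.0006]))]
side scoop [(0.7, array([ 0.6775, -0.0361, -0.0031])), (0.24, array([ 0.604 , -0.3689,  0.0294]))]
side scoop_grip [(0.63, array([ 0.4615, -0.037 ,  0.0441]))]
side jar1 [(0.85, array([0.6119, 0.3702, 0.1237])), (0.68, array([ 0.5799, -0.3376,  0.0176])), (0.63, array([0.4666, 0.3791, 0.1255]))]
side block [(0.9, array([ 0.2775, -0.3879, -0.0044])), (0.51, array([ 0.6772, -0.0362, -0.003 ]))]
bars [(0.79, array([ 0.5805, -0.3427,  0.0231])), (0.71, array([ 0.6049, -0.3785,  0.028 ]))]
top scoop_lip [(0.85, array([ 0.7278, -0.0285,  0.0012]))]
top scoop [(0.59, array([ 0.6753, -0.033 , -0.0033]))]
top scoop_grip []
top jar1 [(0.87, array([0.6129, 0.3774, 0.1206])), (0.59, array([0.4683, 0.381 , 0.1208])), (0.23, array([ 0.6791, -0.0317, -0.0025]))]
top block [(0.95, array([ 0.2732, -0.3856, -0.002 ]))]
bars [(0.76, array([ 0.5985, -0.3738,  0.026 ])), (0.69, array([ 0.5819, -0.3349,  0.0272]))]
```

View pics/side9.png

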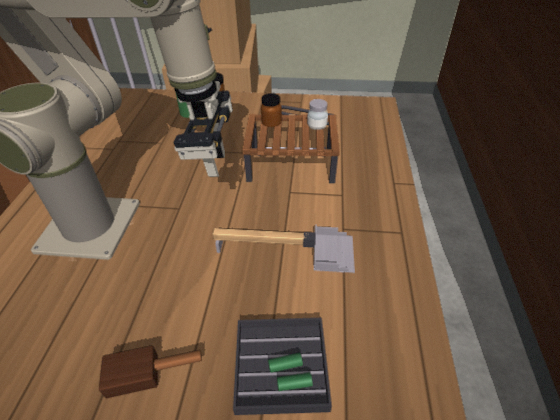

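The side view shows the scoop flat on the bench (285,240), both bars in the tray (286,363 and 295,381), and the jars and block in place. I hand the job in.

```bash
python3 -c "
from plant import *
print(close_job())"
```

```text
the job is handed in; nothing more can be done
None
```

Both glass bars are in the steel tray, each in its own rib channel. I handed the job in about 32.5 s into the 72 s limit.

- **Gathering:** I slid the scoop in level under the shelf and felt the rail about 143 mm in. I backed off 20 mm, tilted the lip up and brought both bars out together in the pan.
- **Tipping:** The bars went in with the lip about 37 mm above the bench. I then laid the empty scoop flat on the bench.

**Last checks:** Both cameras show both bars in the tray and the scoop flat, with its lip and origin within about 4 mm of bench height. The jars and block are within measuring error of where they started, and the gripper is clear of everything.

**What did not go as planned:**
- **Rail force:** Pressing on the rail briefly reached about 14 N, over the 10 N the task gave for pushing.
- **Scoop droop:** The scoop drooped in the grip, about 0.14 rad when loaded and up to 0.24 rad by the end. I levelled it from the camera before laying it down.
- **Shelf contact:** I saw no sign of the scoop or arm touching the shelf, but I did not log force on every step.

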